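Set the guide bridge over a clamped board and hold the test probe on its test pad

ROBOT

A 6-joint arm with a two-finger parallel gripper is mounted at the origin on a cart in front of the work surface, level with it; the furniture and walls round the work are solid. World frame = base frame: x ahead of the robot, y to its left, z up, the work surface at z = 0. Lengths are in mm, angles in rad, forces in N, time in s.
With the tool pointing down it reaches from about 350 to 875 mm from the base axis. Payload 4.2 kg.
Tool frame: the origin (TCP) lies midway between the tips of the shut fingers; the grasp point (between the pads) lies 19 mm behind it (arm.tcp_to_grasp is the distance from the TCP to the grasp point, in mm); z points along the fingers, y is the line along which they close (so a half turn about z gives the same grasp; the last joint's range is limited). The gripper opens to 85 mm and grips with 20 to 120 N. Pads are 22 mm wide; open, the fingers measure 114 mm over their backs; the gripper's body (76 mm by 85 mm) begins 54 mm behind the grasp point. The pads swing forward as they close: fully open they stand 13 mm farther back than shut.
Start: joints at [1.503, 0.385, 0.008, 0, -1.194, -0.259], TCP at [200.601, 591.911, 231.312] pointing down, gripper open.
Joint ranges: [-3.14, 3.14], [-1.21, 2.06], [-1.07, 1.41], [-3.16, 2.05], [-2.99, -0.16], [-3.1, 3.1]. Speed limits (rad/s): [2.79, 2.79, 3.14, 3.14, 3.14, 3.14].

INTERFACE

Orientations are given as a unit quaternion [x, y, z, w].
In Python, from bench import arm, imaging, job, models gives the robot as it stands.
- The arm moves only by the tool arm_command, never from a script. Its argument "rows" is a list of rows, each an object with "grip": the opening, from 0 (shut) to 1 (fully open); "linear": the shift along the tool's x, y, z in mm, a list of three; "rot": the turn, a rotation vector about the tool's x, y, z in rad, a list of three. In form: [{"grip": grip, "linear": [tx, ty, tz], "rot": [rx, ry, rz]}, ...]. A call has 1 to 10 rows; each row is the pose to reach, as a shift and turn from the pose commanded when the call began, along the tool's axes at that moment; what a row does not reach only later rows make up. A row lasts 1/8 s, in which the tool goes at most 62.5 mm and 10.7 degrees, less where a joint would pass 70% of its speed; a pose out of reach is approached as far as the arm can. A call with a gripper value outside its range is refused whole. The fingers move at their own pace and stop on an object; the grip force is fixed at half the most. Time passes only in rows, so rows that repeat a pose let the fingers close. It gives the time, the measured TCP pose, the force, the opening and the grip force at its end, in the units of the state.
- arm.read_state(): the state, without advancing time (a new reading comes with each control period).
- imaging.get_image(name): name is "side" or "top"; returns a dict with "frame" (400x640x3 uint8, red, green, blue), "fx", "fy", "cx", "cy" (pixels), "extrinsics" (4x4, takes a point from world to camera coordinates). Camera axes: x right, y down, z forward; pixel columns grow to the right and rows downward; lengths in mm; the calibration is good to about 2 mm. A picture is of the moment at which its call begins. There is no depth.
- job.job_done(): hands the job in; it is judged then, once.
Trained networks look in a picture, given as the dict that the camera call returned (one of the last four; its "shot" number tells which), for a name from the list of things; names that differ only in an ending like _2 or _b are one class to them, and where a whole thing is asked for, a point or a joint stands for the part that bears it (a point fixed in the world has none). Each returns a list of dicts, best first, with "score" (0 to 1); they miss things now and then, are a little off and sometimes report something else, mostly with a low value. They report only what shows in the picture. A call takes as long as a camera call. They do not tell look-alikes from the thing itself.
- models.spot_in(picture, query): "rect" ([left, top, right, bottom] in pixels, round what is visible of it).
- models.tip_of(picture, query): "pixel" ([column, row] in pixels: a listed point, or the origin of a listed thing).
The state is a dict: "clock": time; "joints": joint angles; "joint_vel": joint speeds; "joint_efforts": joint torques, N m; "position": TCP position; "ee_rot": TCP orientation; "contact_force": force on the tool from outside, world axes, zero at the start; "wrist_torque": the same for the moment, N m; "gripper_width": finger opening in mm; "grasp_force": force on a finger pad.
Only numpy, scipy, OpenCV 4.12 (cv2) and the standard library are available. Lean on these libraries where they do the work, as an engineer would, in place of code of your own. Each camera call takes 0.05 s, during which the arm holds its last target. There are 200 camera calls.

TASK

Gently lay the probe guide bridge across the board clamp so that its two end lips drop over the clamp's front rail and rear jaw and its bore stands over the big ringed gold test pad, and let go of it there without dropping it. Then take the spring test probe out of its stand, pass its nose upright down through the bore and press gently until the tip sits on the pad with its spring plunger about half way in. Finish while holding the probe like that, upright and still; do not press the board with the gripper or the bridge, do not press the plunger hard home, and leave the loupe, the chip box and the screwdriver where they are.

Things in the scene. Friction and masses are not known exactly. Their poses are not given: they have to be found in the camera images.
- pcb_clamp: low grey board clamp on a black base, 111 x 150 x 29 mm, fixed to the bench. Origin at bench level under its middle; z up, x from the front rail (the side of the screw knob, toward the robot) to the rear jaw, y along the rails. A seated bridge lies along this x with its bore axis at x = 5 mm (lip play 1.7 mm each way) and may be set anywhere along y where its lips clear the knob
- front_rail (a point): middle of the top of the clamp's front rail, 24 mm above the bench: one support of the bridge. The rail is 10 mm wide (clamp x from -41 to -31 mm) and 130 mm long. The brass screw knob sticks out in front of it (clamp x -55 to -41 mm, y -9 to 9 mm, up to z 25 mm): a lip, 18 mm wide, must stand beside it
- rear_jaw (a point): middle of the top of the steel rest strip on the clamp's rear jaw, 24 mm above the bench: the other support of the bridge, 14 mm wide (clamp x from 36 to 50 mm) and 96 mm long; 91 mm over both supports
- board: green circuit board held in the clamp's jaws, 46.5 x 76 x 2 mm, fixed; origin under its middle, 13 mm above the bench; same directions as the clamp. Its parts stand at most 9 mm above it, those within 18 mm (along y) of the ringed pad at most 2 mm
- test_pad (a point): centre of the upper face of the test pad: the one big round gold land, 9 mm across, in a thin white ring, near the left end of the board, 15 mm above the bench, 9 mm below the underside of a seated bridge; it lies under the bore's line (x = 5 mm in the clamp) at y = 26 to 37 mm in the clamp. Same directions as the clamp
- bridge: the loose probe guide bridge, 70 g, standing on its lips on the bench: aluminium strap 105 (its x) x 20 x 8 mm, white guide block 24 x 24 x 30 mm in its middle, at each end a lip that reaches 9 mm below the strap, its foot flared outward. Origin under its middle at the feet of the lips; z up. Strap underside at z = 9 mm, block top at 39 mm. 94.4 mm between the lips. Either way round will do
- bridge_grip (a point): point in the white guide block, 10 mm below its top face, 29 mm above the feet of the lips; axes as the bridge: grip the block's 24 mm width from above, the fingers closing along y, across the strap. On a seated bridge it lies 44 mm above the bench
- bridge_hole (a point): centre of the bore's mouth in the top face of the guide block; the round bore is 9 mm wide, runs straight down through the block (30 mm) and has a 2.5 mm countersink. 54 mm above the bench when the bridge is seated
- probe: the spring test probe, 50 g, upright in its stand, nose down: black handle with red bands, 14.5 mm thick, 80 mm long; below it a steel barrel 6.5 mm thick, 38 mm long; below that a brass plunger 3 mm thick, 16 mm long. Origin at the tip of the fully extended plunger; z along the probe from nose to handle; the handle reaches from z = 54 to 134 mm (its end pin to 138)
- probe_grip (a point): middle of the handle, 94 mm above the tip of the plunger when fully out; grip it here from above, across the 14.5 mm thickness, any way round
- probe_tip (a point): the tip of the brass plunger; moves with the plunger
- probe_plunger (a joint): how far the plunger is pushed into the barrel, in m: 0 fully out, 0.010 fully in; the spring starts to yield at 0.8 N and needs 0.2 N more for each mm (1.8 N half way, 2.8 N fully in)
- probe_stand: fixed probe stand: round black foot 68 mm wide, aluminium tube 23 mm wide (12 mm bore), 68 mm high; the probe's handle rests on the tube with its nose inside, so the probe must rise by over 54 mm to come free. Origin at bench level under the tube; z up
- loupe: black eye loupe standing on the bench, 37 x 37 x 36 mm, bystander; origin under its middle
- chip_box: small grey-blue parts box, 42 x 62 x 15 mm, bystander; origin under its middle
- driver_a: small red screwdriver lying on the bench, 12 x 142 x 14 mm, bystander; origin under its middle, y along it
Mind the look-alikes: they are no part of the job. There is more than one size of the pcb_clamp; the job needs the largest. Several things look just like the bridge: the one meant starts farthest to the robot's right.

How it is judged:
By the outcome, as a careful person would: the job done as asked, in the order asked, and still so for the second after the job is handed in, while the arm keeps its last pose, push and grip.
It also fails if it takes over 70 s, if anything falls off the work surface, if the arm or the gripper's body presses on something with over 40 N, if the wrist force passes 120 N, or if a joint passes its speed limit or range.

## Working session

There is one attempt and no reset: what is moved stays moved. The work goes in short steps, Python scripts to look and compute and a tool call to move; the robot and the scene stay as the last step left them, time stands still between calls to the robot, and variables do not carry over. Pictures are saved under pics/ and viewed, at most 10 in all, crops included, and the job is handed in when it is done.

Besides the shell and the picture viewer there is one more tool, called after "Request:" by a JSON object that holds its "method" and its "body", one argument or row to a line. arm_command: Moves the arm, as the interface text tells. Its arguments: {"type":"object","properties":{"rows":{"type":"array"}},"required":["rows"]}

```bash
mkdir -p pics; cat > h.py <<'E'
import numpy as np, cv2
from bench import arm, imaging, job, models
def shot(n): return imaging.get_image(n)
def save(p,f): cv2.imwrite(f,p["frame"][:,:,::-1])
def ray(p,uv):
    E=np.array(p["extrinsics"]);R=E[:3,:3];t=E[:3,3]
    d=R.T@np.array([(uv[0]-p["cx"])/p["fx"],(uv[1]-p["cy"])/p["fy"],1.]);return -R.T@t,d
def atz(p,uv,z):
    c,d=ray(p,uv);return c+d*(z-c[2])/d[2]
def proj(p,X):
    E=np.array(p["extrinsics"]);c=E[:3,:3]@np.array(X,float)+E[:3,3]
    return np.array([p["fx"]*c[0]/c[2]+p["cx"],p["fy"]*c[1]/c[2]+p["cy"]])
E
python3 - <<'E'
from h import *
np.set_printoptions(precision=1,suppress=True)
Z=dict(pcb_clamp=0,front_rail=24,rear_jaw=24,board=13,test_pad=15,bridge=0,bridge_grip=29,bridge_hole=39,probe_grip=108,probe_stand=0,loupe=0,chip_box=0,driver_a=0)
for n in("top","side"):
    p=shot(n);save(p,f"pics/{n}0.png");print(n,ray(p,(320,200)),p["fx"])
    for k,z in Z.items():
        for r in models.tip_of(p,k)[:5]:
            if r["score"]>.2: print(k,round(r["score"],2),np.array(r["pixel"]),atz(p,r["pixel"],z))
s=arm.read_state();print(s["position"],s["ee_rot"],s["gripper_width"],arm.tcp_to_grasp)
E
```

```text
top (array([433.7,  45.2, 945.4]), array([ 0.1, -0. , -1. ])) 389.2145951699357
pcb_clamp 0.83 [204.  261.9] [348.6 319.9   0. ]
pcb_clamp 0.76 [257.7 188.6] [523.4 189.3   0. ]
pcb_clamp 0.63 [367.9 264.3] [335.6 -74.5   0. ]
front_rail 0.88 [368.1 275.1] [313.  -71.3  24. ]
front_rail 0.8 [204.6 269.6] [332.8 311.5  24. ]
front_rail 0.73 [254.9 204. ] [484.6 192.6  24. ]
rear_jaw 0.82 [250.4 172.8] [559.2 202.8  24. ]
rear_jaw 0.71 [370.6 254.8] [360.1 -78.4  24. ]
rear_jaw 0.59 [204.  249.5] [379.7 313.   24. ]
board 0.83 [250.1 184.6] [532.2 205.6  13. ]
test_pad 0.81 [241.  189.4] [520.8 227.1  15. ]
test_pad 0.52 [450.4 200.3] [ 485.6 -274.4   15. ]
bridge 0.77 [443.  199.9] [ 487.8 -261.6    0. ]
bridge 0.71 [389.6 202.4] [ 484.  -131.2    0. ]
bridge 0.36 [452.6 201.8] [ 482.7 -284.8    0. ]
bridge_grip 0.94 [388.1 205.2] [ 475.9 -122.1   29. ]
bridge_grip 0.85 [451.6 202.3] [ 480.1 -272.2   29. ]
bridge_hole 0.88 [393.7 199. ] [ 489.7 -133.8   39. ]
probe_grip 0.73 [333.1 196.9] [492.3  10.5 108. ]
probe_grip 0.39 [336.5 197.4] [491.1   3.2 108. ]
probe_grip 0.27 [451.8 202.
[... 1155 characters left out ...]
.9] [ 469.3 -110.9   29. ]
bridge_hole 0.77 [341.3 186.4] [ 470.6 -150.7   39. ]
bridge_hole 0.66 [340.  166.9] [ 478.9 -263.2   39. ]
bridge_hole 0.63 [331.1 275.4] [479.7 209.2  39. ]
probe_grip 0.53 [343.  163.7] [ 466.8 -164.4  108. ]
probe_grip 0.47 [336.2 196.6] [478.4   2.  108. ]
probe_grip 0.4 [257.5 296.7] [610.  337.6 108. ]
probe_stand 0.91 [334.3 231.3] [483.    9.8   0. ]
loupe 0.51 [256.7 297.1] [643.7 246.9   0. ]
loupe 0.51 [337.3 176.6] [ 487.6 -267.3    0. ]
loupe 0.5 [333.9 228.1] [484.8  -3.7   0. ]
chip_box 0.51 [268.3 219.2] [670.3 -33.4   0. ]
driver_a 0.63 [378.9 264.8] [368.7 130.4   0. ]
[200.6 591.9 231.3] [ 1.  -0.2 -0.  -0. ] 85.33164643429106 18.700000000000003
```

View pics/top0.png

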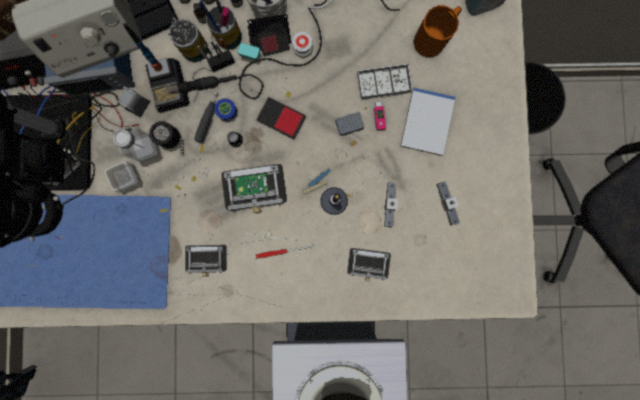

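View pics/side0.png

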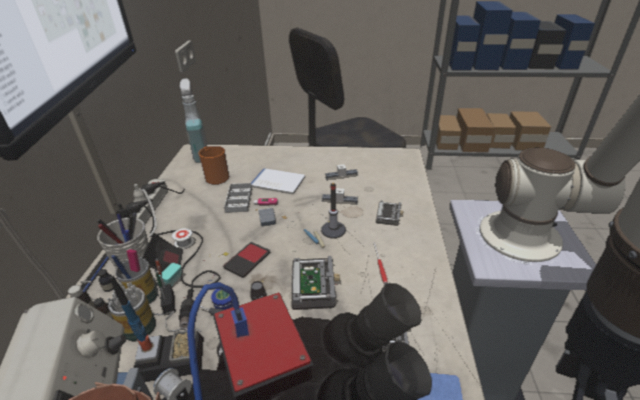

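The top view shows the large clamp with the green board at (254,187), bridges at (390,204) and (448,203), the probe stand at (335,200), and small clamps at (206,258) and (369,263). The target is the bridge at (448,203), farthest right. Next I'll enlarge crops of these to get finer positions.

```bash
python3 - <<'E'
from h import *
p=shot("top");f=p["frame"][:,:,::-1]
def cr(x,y,w,h,k): return cv2.resize(f[y:y+h,x:x+w],None,fx=k,fy=k,interpolation=cv2.INTER_CUBIC)
a=cr(214,158,80,60,7)   # 560x420
b=cr(433,174,34,60,7)   # 238x420
o=np.hstack([a,b])
q=shot("side");g=q["frame"][:,:,::-1]
def cs(x,y,w,h,k): return cv2.resize(g[y:y+h,x:x+w],None,fx=k,fy=k,interpolation=cv2.INTER_CUBIC)
c=cs(282,250,66,60,3);d=cs(316,155,70,60,3)
row=np.zeros((180,o.shape[1],3),np.uint8);row[:,:198]=c;row[:,200:410]=d
e=cr(315,180,40,40,4);row[:160,420:580]=e
cv2.imwrite("pics/c1.png",np.vstack([o,row]))
E
```

```text
(no output)
```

View pics/c1.png

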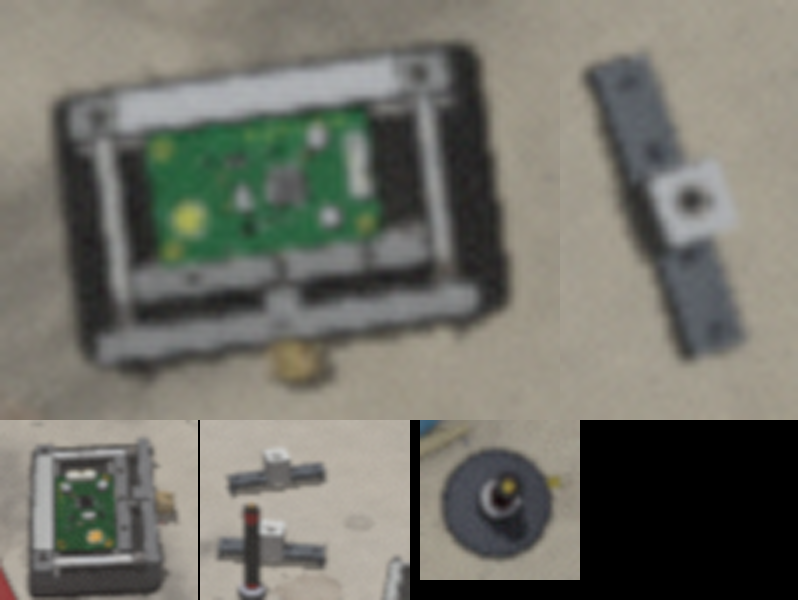

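The crop shows the pad at crop (189,218), the front rail ends at (97,349) and (478,300), the rear strip from (118,113) to (393,73), the target bridge's bore at (691,198), and its strap ends at (617,64) and (712,350). I'll convert these to positions and check them.

```bash
python3 - <<'E'
from h import *
np.set_printoptions(precision=1,suppress=True)
p=shot("top");q=shot("side")
A=lambda X,Y:(214+(X+.5)/7-.5,158+(Y+.5)/7-.5)
B=lambda X,Y:(433+(X-560+.5)/7-.5,174+(Y+.5)/7-.5)
w=lambda uv,z:atz(p,uv,z)
fl,fr=w(A(97,349),24),w(A(478,300),24);rl,rr=w(A(118,113),24),w(A(393,73),24)
print("rail",fl,fr,np.linalg.norm(fl-fr),"jaw",rl,rr,np.linalg.norm(rl-rr))
d=(fl-fr);d/=np.linalg.norm(d);d2=(rl-rr)/np.linalg.norm(rl-rr)
for e in(d,d2):print("yaw deg",np.degrees(np.arctan2(-e[0],e[1])))
m1=(fl+fr)/2;m2=(rl+rr)/2;print("mids",m1,m2,m2-m1,np.linalg.norm(m2-m1))
pad=w(A(189,218),15);print("pad",pad)
h=w(B(691,198),39);t=w(B(617,64),17);b=w(B(712,350),17)
print("hole",h,"ends",t,b,(t+b)/2,np.linalg.norm(t-b),"yaw",np.degrees(np.arctan2((t-b)[1],(t-b)[0])))
# side: crop scale3
S=lambda X,Y:(282+(X+.5)/3-.5,250+(Y-420+.5)/3-.5)
D=lambda X,Y:(316+(X-200+.5)/3-.5,155+(Y-420+.5)/3-.5)
print("side pad",atz(q,S(95,537),15),"hole",atz(q,D(278,457),39),"probe top",D(252,508),atz(q,D(252,508),152))
E2=lambda X,Y:(315+(X-420+.5)/4-.5,180+(Y-420+.5)/4-.5)
print("tube",w(E2(499,497),68),"foot",w(E2(497,503),3),"probe top",w(E2(509,484),152), w(E2(509,484),148))
c1,d1=ray(p,E2(509,484));c2,d2=ray(q,D(252,508))
k=np.linalg.lstsq(np.c_[d1,-d2],c2-c1,rcond=None)[0];print("tri",c1+k[0]*d1,c2+k[1]*d2)
E
```

```text
rail [477.7 257.7  24. ] [492.  128.7  24. ] 129.78505785668827 jaw [557.9 250.3  24. ] [569.9 156.7  24. ] 94.38678932486212
yaw deg 6.3286362346987435
yaw deg 7.340828823652108
mids [484.8 193.2  24. ] [563.9 203.5  24. ] [79.1 10.3  0. ] 79.74950408690475
pad [522.4 228.1  15. ]
hole [ 480.6 -268.1   39. ] ends [ 528.2 -252.1   17. ] [ 429.8 -280.8   17. ] [ 479.  -266.5   17. ] 102.44264023101766 yaw 16.23039578988767
side pad [518.3 228.6  15. ] hole [ 473.6 -262.8   39. ] probe top (333.0, 184.0) [485.9  11.6 152. ]
tube [490.6   6.   68. ] foot [491.2   4.4   3. ] probe top [491.7   4.5 152. ] [492.    4.3 148. ]
tri [492.    4.3 147.7] [486.3   4.3 147.2]
```

```bash
cat >> h.py <<'E'
from scipy.spatial.transform import Rotation as Ro
def go(pos,yaw):
    """shift+turn (tool frame) to reach TCP pos with tool down, tool x at yaw deg (mod 180)"""
    s=arm.read_state();R=Ro.from_quat(s["ee_rot"]);P=np.array(s["position"])
    best=None
    for a in(yaw,yaw+180):
        c,n=np.cos(np.radians(a)),np.sin(np.radians(a))
        T=Ro.from_matrix(np.array([[c,n,0],[n,-c,0],[0,0,-1]]))
        r=(R.inv()*T).as_rotvec()
        if best is None or np.linalg.norm(r)<np.linalg.norm(best): best=r
    print("pos",P.round(1),"lin",R.inv().apply(np.array(pos)-P).round(1),"rot",best.round(4))
E
python3 - <<'E'
from h import *
s=arm.read_state();print(Ro.from_quat(s["ee_rot"]).as_matrix().round(3))
go((479,-266,150),16.2)
E
```

```text
[[ 0.947 -0.321 -0.   ]
 [-0.321 -0.947  0.   ]
 [-0.    -0.    -1.   ]]
pos [200.6 591.9 231.3] lin [539.1 723.2  81.3] rot [-0.      0.     -0.6095]
```

Request:
{"method": "arm_command", "body": {
  "rows": [
    {"grip": 1, "linear": [539, 723, 50], "rot": [0, 0, -0.61]},
    {"grip": 1, "linear": [539, 723, 50], "rot": [0, 0, -0.61]},
    {"grip": 1, "linear": [539, 723, 50], "rot": [0, 0, -0.61]},
    {"grip": 1, "linear": [539, 723, 50], "rot": [0, 0, -0.61]},
    {"grip": 1, "linear": [539, 723, 50], "rot": [0, 0, -0.61]},
    {"grip": 1, "linear": [539, 723, 50], "rot": [0, 0, -0.61]},
    {"grip": 1, "linear": [539, 723, 50], "rot": [0, 0, -0.61]},
    {"grip": 1, "linear": [539, 723, 50], "rot": [0, 0, -0.61]},
    {"grip": 1, "linear": [539, 723, 50], "rot": [0, 0, -0.61]},
    {"grip": 1, "linear": [539, 723, 50], "rot": [0, 0, -0.61]}
  ]
}}

```text
clock: 2.85
position: [393.8, -3.5, 197.4]
ee_rot: [0.99, 0.142, 0.001, -0.0]
contact_force: [0.0, 1.1, 0.9]
gripper_width: 85.0
grasp_force: 0.0
```

```bash
python3 -c "
from h import *
go((479,-266,90),16.2)"
```

```text
pos [393.8  -3.5 197.4] lin [  8.  275.8 107.4] rot [-0.     -0.0023  0.0012]
```

Request:
{"method": "arm_command", "body": {
  "rows": [
    {"grip": 0.7, "linear": [8, 276, 107], "rot": [0, 0, 0]},
    {"grip": 0.7, "linear": [8, 276, 107], "rot": [0, 0, 0]},
    {"grip": 0.7, "linear": [8, 276, 107], "rot": [0, 0, 0]},
    {"grip": 0.7, "linear": [8, 276, 107], "rot": [0, 0, 0]},
    {"grip": 0.7, "linear": [8, 276, 107], "rot": [0, 0, 0]},
    {"grip": 0.7, "linear": [8, 276, 107], "rot": [0, 0, 0]},
    {"grip": 0.7, "linear": [8, 276, 107], "rot": [0, 0, 0]}
  ]
}}

```text
clock: 3.72
position: [477.8, -264.3, 89.7]
ee_rot: [0.99, 0.141, -0.0, -0.0]
contact_force: [1.4, 0.1, 0.3]
gripper_width: 59.7
grasp_force: 0.0
```

```bash
python3 - <<'E'
from h import *
go((479,-266,13),16.2)
t=shot("top");q=shot("side")
P=np.array(arm.read_state()["position"])
a=proj(t,P);b=proj(q,P);print(a,b,proj(q,(480.6,-268,39)),proj(q,(473.6,-263,39)))
def cr(p,c,w,h,k):
    x,y=int(c[0]-w/2),int(c[1]-h/2);print(x,y);return cv2.resize(p["frame"][y:y+h,x:x+w,::-1],None,fx=k,fy=k,interpolation=cv2.INTER_CUBIC)
cv2.imwrite("pics/c2.png",np.hstack([cr(t,a,66,80,6),cr(q,b,66,80,6)]))
E
```

```text
pos [ 477.8 -264.3   89.7] lin [ 0.7  2.  76.7] rot [-0.0003  0.0004  0.0001]
[457.33196242 201.6601137 ] [340.3788539  152.44746942] [339.541357   166.11627173] [341.67964794 166.96559185]
424 161
307 112
```

View pics/c2.png

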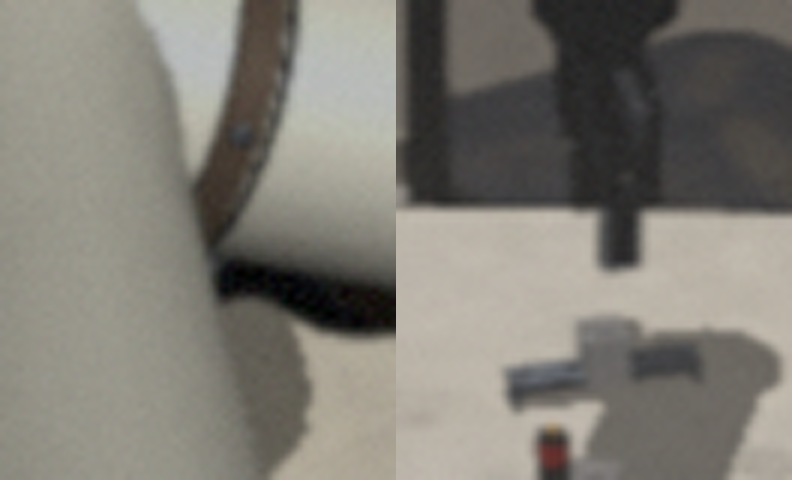

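The side view shows the near finger tip at about pixel (344,156) and the block top at about (342,168), lined up for the descent. The arm hides the bridge from the top camera.

Request:
{"method": "arm_command", "body": {
  "rows": [
    {"grip": 0.7, "linear": [0.5, 2, 50], "rot": [0, 0, 0]},
    {"grip": 0.7, "linear": [0.5, 2, 74], "rot": [0, 0, 0]},
    {"grip": 0.7, "linear": [0.5, 2, 76.5], "rot": [0, 0, 0]},
    {"grip": 0.7, "linear": [0.5, 2, 76.5], "rot": [0, 0, 0]},
    {"grip": 0, "linear": [0.5, 2, 76.5], "rot": [0, 0, 0]},
    {"grip": 0, "linear": [0.5, 2, 76.5], "rot": [0, 0, 0]},
    {"grip": 0, "linear": [0.5, 2, 76.5], "rot": [0, 0, 0]},
    {"grip": 0, "linear": [0.5, 2, 76.5], "rot": [0, 0, 0]},
    {"grip": 0, "linear": [0.5, 2, 76.5], "rot": [0, 0, 0]},
    {"grip": 0, "linear": [0.5, 2, 76.5], "rot": [0, 0, 0]}
  ]
}}

```text
clock: 5.08
position: [479.8, -266.4, 14.3]
ee_rot: [0.99, 0.141, 0.001, 0.0]
contact_force: [-1.1, 2.1, 6.1]
gripper_width: 23.1
grasp_force: 60.1
```

Request:
{"method": "arm_command", "body": {
  "rows": [
    {"grip": 0, "linear": [0, 0, -10], "rot": [0, 0, 0]},
    {"grip": 0, "linear": [0, 0, -50], "rot": [0, 0, 0]},
    {"grip": 0, "linear": [0, 0, -110], "rot": [0, 0, 0]},
    {"grip": 0, "linear": [0, 0, -170], "rot": [0, 0, 0]},
    {"grip": 0, "linear": [0, 0, -195], "rot": [0, 0, 0]},
    {"grip": 0, "linear": [0, 0, -195], "rot": [0, 0, 0]}
  ]
}}

```text
clock: 5.82
position: [479.9, -266.5, 210.8]
ee_rot: [0.99, 0.141, 0.003, 0.001]
contact_force: [1.0, 0.1, -0.5]
gripper_width: 22.9
grasp_force: 59.3
```

```bash
python3 -c "
from h import *
s=arm.read_state();print(s['contact_force'],s['gripper_width'])
go((518,228.2,200),7)"
```

```text
[ 1.03179412  0.0614282  -0.49742776] 22.893188812310147
pos [ 479.9 -266.5  210.8] lin [ 174.6 -464.4   10.4] rot [ 0.0023 -0.0051  0.1608]
```

Request:
{"method": "arm_command", "body": {
  "rows": [
    {"grip": 0, "linear": [20, -54, 0], "rot": [0, 0, 0.02]},
    {"grip": 0, "linear": [41, -109, 0], "rot": [0, 0, 0.05]},
    {"grip": 0, "linear": [62, -165, 0], "rot": [0, 0, 0.07]},
    {"grip": 0, "linear": [83, -220, 0], "rot": [0, 0, 0.09]},
    {"grip": 0, "linear": [104, -276, 0], "rot": [0, 0, 0.11]},
    {"grip": 0, "linear": [125, -332, 0], "rot": [0, 0, 0.14]},
    {"grip": 0, "linear": [146, -387, 0], "rot": [0, 0, 0.16]},
    {"grip": 0, "linear": [165, -440, 0], "rot": [0, 0, 0.161]},
    {"grip": 0, "linear": [174.5, -464.5, 10], "rot": [0.002, -0.005, 0.161]},
    {"grip": 0, "linear": [174.5, -464.5, 10], "rot": [0.002, -0.005, 0.161]}
  ]
}}

```text
clock: 7.08
position: [515.6, 229.1, 195.1]
ee_rot: [0.998, 0.062, -0.005, 0.001]
contact_force: [1.1, 0.6, -2.4]
gripper_width: 23.0
grasp_force: 59.4
```

```bash
python3 -c "
from h import *
go((518,228.2,75),7)"
```

```text
pos [515.6 229.1 195.1] lin [  3.5   1.1 120.1] rot [0.0009 0.0104 0.0015]
```

Request:
{"method": "arm_command", "body": {
  "rows": [
    {"grip": 0, "linear": [2, 0, 50], "rot": [0, 0, 0]},
    {"grip": 0, "linear": [2, 0, 100], "rot": [0, 0, 0]},
    {"grip": 0, "linear": [2, 0, 125], "rot": [0, 0, 0]},
    {"grip": 0, "linear": [2, 0, 125], "rot": [0, 0, 0]},
    {"grip": 0, "linear": [2, 0, 125], "rot": [0, 0, 0]}
  ]
}}

```text
clock: 7.7
position: [518.9, 228.4, 74.2]
ee_rot: [0.998, 0.061, -0.002, -0.001]
contact_force: [-0.0, -1.0, -0.5]
gripper_width: 23.0
grasp_force: 59.4
```

```bash
python3 - <<'E'
from h import *
t=shot("top");q=shot("side")
s=arm.read_state();P=np.array(s["position"]);print(s["contact_force"])
go((522,228.2,75),7)
a=proj(t,P);b=proj(q,P);print(a,b)
def cr(p,c,w,h,k):
    x,y=int(c[0]-w/2),int(c[1]-h/2);print(x,y);return cv2.resize(p["frame"][y:y+h,x:x+w,::-1],None,fx=k,fy=k,interpolation=cv2.INTER_CUBIC)
cv2.imwrite("pics/c3.png",np.hstack([cr(t,a,66,80,6),cr(q,b+[0,10],66,80,6)]))
E
```

```text
[ 1.04134925 -0.05466489 -0.43623898]
pos [519.1 229.1  74.8] lin [ 2.8  1.2 -0.2] rot [-0.003   0.0025 -0.0004]
[234.89770739 187.76578201] [311.99526197 269.62307488]
201 147
278 239
```

View pics/c3.png

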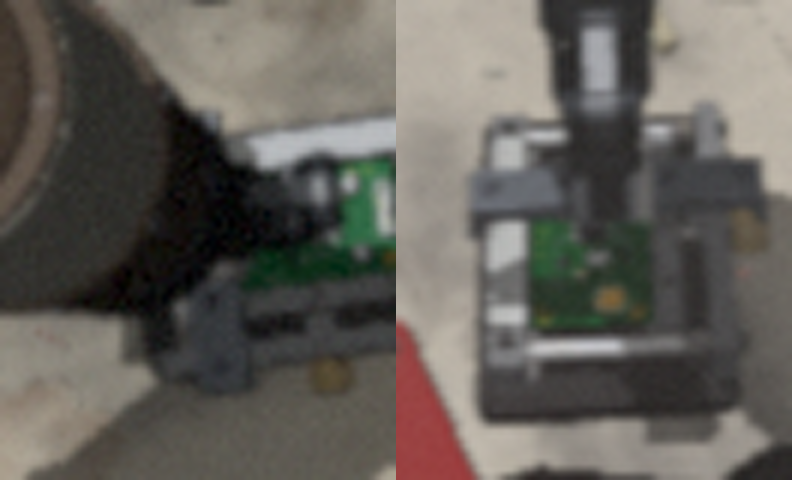

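The side view shows the strap spanning pixels about 290.7 to 339.5 at row 272, above the clamp. The rear strip shows at about columns 293 to 299, and the front rail at its right. I'll measure edge profiles in this one camera, so calibration error cancels.

```bash
cat >> h.py <<'E'
O=np.array([520.8,198.0]);YAW=np.radians(7)
ax=np.array([np.cos(YAW),np.sin(YAW)]);ay=np.array([-ax[1],ax[0]])
def cw(x,y,z): return np.r_[O+x*ax+y*ay,z]
def prof(p,xs,ys,z):
    g=cv2.cvtColor(p["frame"],cv2.COLOR_RGB2GRAY).astype(np.float32)
    m=np.array([[proj(p,cw(x,y,z)) for x in xs] for y in ys],np.float32)
    return cv2.remap(g,m[...,0],m[...,1],cv2.INTER_CUBIC).mean(0)
E
python3 - <<'E'
from h import *
np.set_printoptions(precision=0,suppress=True,linewidth=200)
q=shot("side");P=arm.read_state()["position"];print(P)
xs=np.arange(-75,75,2.)
print(xs)
d=(np.array(P[:2])-O);print("tcp clamp",d@ax,d@ay)
print("clamp z24",prof(q,xs,np.arange(36,46,1),24))
zb=P[2]-14
print("strap z",zb,prof(q,xs,np.arange(d@ay-7,d@ay+7,1),zb+17))
print("strap side",prof(q,xs,[d@ay+10],zb+13))
E
```

```text
[519. 229.  75.]
[-75. -73. -71. -69. -67. -65. -63. -61. -59. -57. -55. -53. -51. -49. -47. -45. -43. -41. -39. -37. -35. -33. -31. -29. -27. -25. -23. -21. -19. -17. -15. -13. -11.  -9.  -7.  -5.  -3.  -1.   1.
   3.   5.   7.   9.  11.  13.  15.  17.  19.  21.  23.  25.  27.  29.  31.  33.  35.  37.  39.  41.  43.  45.  47.  49.  51.  53.  55.  57.  59.  61.  63.  65.  67.  69.  71.  73.]
tcp clamp 1.9546337825573856 31.15543237033784
clamp z24 [105. 105. 105. 105. 105. 104. 103. 102. 101. 100.  98.  98.  95.  96.  91.  85.  79.  78.  77.  74.  65.  53.  48.  49.  51.  61.  72.  75.  76.  72.  61.  51.  52.  57.  60.  69.  78.  87.  91.
  92.  87.  71.  53.  48.  50.  51.  49.  52.  50.  53.  56.  53.  58.  87. 135. 162. 164. 162. 161. 162. 145. 110. 111. 142. 161. 164. 165. 165. 163. 159. 157. 158. 158. 160. 164.]
strap z 60.77335595639792 [179. 178. 177. 178. 178. 179. 180. 182. 182. 172. 139.  94.  69.  67.  67.  67.  68.  69.  68.  70.  69.  69.  69.  68.  68.  66.  62.  61.  64.  71.  86.  93.  84.  72.  61.  51.  46.  46.  46.
  46.  48.  55.  64.  66.  61.  60.  72.  87.  99. 104. 106. 106. 106. 109. 110. 110. 108. 102.  96.  96. 103. 113. 127. 142. 147. 148. 148. 147. 148. 147. 146. 146. 149. 154. 159.]
strap side [182. 175. 158. 140. 138. 130. 121. 107. 104.  94.  77.  65.  61.  60.  61.  63.  62.  61.  60.  59.  58.  58.  59.  61.  57.  58.  62.  62.  64.  67.  81.  98.  97.  85.  69.  53.  45.  45.  45.
  44.  47.  61.  73.  74.  62.  63.  66.  68.  68.  68.  69.  68.  66.  71.  76.  75.  72.  73.  72.  69.  67.  74. 103. 133. 146. 147. 148. 148. 148. 150. 153. 155. 157. 157. 158.]
```

Request:
{"method": "arm_command", "body": {
  "rows": [
    {"grip": 0, "linear": [3.8, 0, 15], "rot": [0, 0, 0]},
    {"grip": 0, "linear": [3.8, 0, 29], "rot": [0, 0, 0]},
    {"grip": 0, "linear": [3.8, 0, 29], "rot": [0, 0, 0]},
    {"grip": 0, "linear": [3.8, 0, 29], "rot": [0, 0, 0]}
  ]
}}

```text
clock: 8.35
position: [521.8, 229.4, 43.9]
ee_rot: [0.998, 0.061, -0.003, -0.0]
contact_force: [-0.3, -1.0, -0.1]
gripper_width: 23.1
grasp_force: 59.4
```

```bash
cat >> h.py <<'E'
def profy(p,ys,xs,z):
    g=cv2.cvtColor(p["frame"],cv2.COLOR_RGB2GRAY).astype(np.float32)
    m=np.array([[proj(p,cw(x,y,z)) for y in ys] for x in xs],np.float32)
    return cv2.remap(g,m[...,0],m[...,1],cv2.INTER_CUBIC).mean(0)
def edges(x,v,thr=5):
    gr=np.gradient(v);return [(round(float(x[i]),1),round(float(gr[i]))) for i in range(1,len(x)-1) if abs(gr[i])>thr and abs(gr[i])>=abs(gr[i-1]) and abs(gr[i])>abs(gr[i+1])]
E
python3 - <<'E'
from h import *
q=shot("side");t=shot("top");s=arm.read_state();P=np.array(s["position"]);print(P.round(1),s["contact_force"])
d=P[:2]-O;print("tcp clamp",d@ax,d@ay, Ro.from_quat(s["ee_rot"]).as_matrix()[:,:].round(3))
xs=np.arange(-70,70,.5);zb=P[2]-14.3
print("clamp z24",edges(xs,prof(q,xs,np.arange(38,46,1),24),3))
print("strap top",edges(xs,prof(q,xs,np.arange(d@ay-5,d@ay+6,1),zb+17),3))
print("strap side",edges(xs,prof(q,xs,[d@ay+10],zb+13),3))
ys=np.arange(0,62,.5)
for r in((-40,-32),(-48,-42),(34,40),(44,50)):
  print("top y at",r,edges(ys,profy(t,ys,np.arange(*r),zb+17),2))
def cr(p,c,w,h,k):
    x,y=int(c[0]-w/2),int(c[1]-h/2);print(x,y);return cv2.resize(p["frame"][y:y+h,x:x+w,::-1],None,fx=k,fy=k,interpolation=cv2.INTER_CUBIC)
cv2.imwrite("pics/c4.png",np.hstack([cr(t,proj(t,P),66,80,6),cr(q,proj(q,P),66,80,6)]))
E
```

```text
[522.  229.6  44.4] [-0.79369273 -0.98201679 -0.43562302]
tcp clamp 5.051480626158674 31.208637019813153 [[ 0.993  0.122 -0.005]
 [ 0.122 -0.993  0.001]
 [-0.005 -0.002 -1.   ]]
clamp z24 [(-35.0, -3), (-24.5, 3), (6.5, -5), (8.0, -4), (31.0, 11), (32.5, 14), (34.5, 8), (46.0, -11), (50.0, 9)]
strap top [(-14.0, 4), (-8.0, -4), (-6.0, -3), (20.5, 5), (22.5, 5), (51.0, 5), (53.0, 6)]
strap side [(-52.5, -4), (-51.0, -3), (-12.0, 5), (-7.0, -3), (-5.0, -5), (-3.0, -5), (8.0, 4), (10.0, 5), (49.0, 4), (51.0, 8), (53.0, 7)]
top y at (-40, -32) [(58.5, -4)]
top y at (-48, -42) [(17.5, -3)]
top y at (34, 40) [(9.0, -2), (13.5, -5), (16.0, -10), (18.0, -12), (39.5, 3), (41.5, 2)]
top y at (44, 50) [(5.0, -2), (15.0, -3), (17.0, -6), (19.5, -9), (21.5, -8), (38.0, 4)]
204 147
278 239
```

View pics/c4.png

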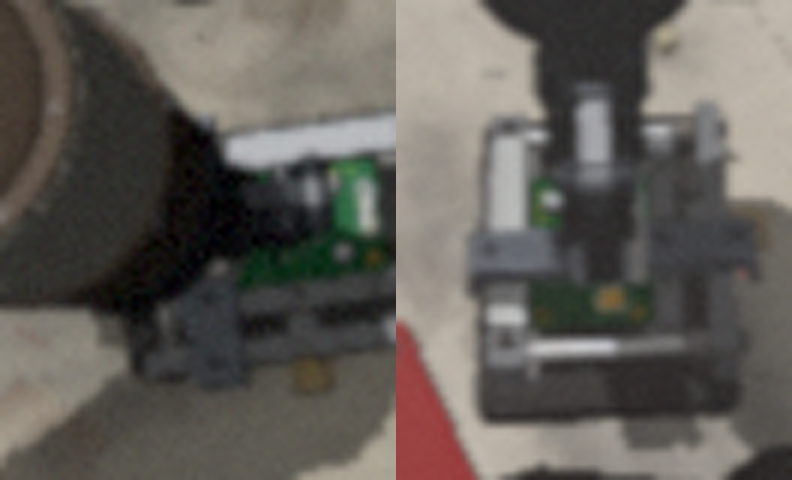

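```bash
python3 - <<'E'
from h import *
t=shot("top")
f=lambda X,Y:(204+(X+.5)/6-.5,147+(Y+.5)/6-.5)
for X,Y in((191,340),(245,340),(218,340),(240,300),(186,375),(249,375)):
    w=atz(t,f(X,Y),47)[:2]-O;print(X,Y,(w@ax).round(1),(w@ay).round(1))
a=atz(t,(214+189.5/7-.5,158+218.5/7-.5),15)[:2]-O;print("pad",a@ax,a@ay)
# refined pad centroid by colour, stored first image
im=cv2.imread("pics/top0.png").astype(int);c=im[183:196,234:248]
w=np.clip(np.minimum(c[...,1],c[...,2])-c[...,0]-40,0,None)*(c[...,2]>c[...,1]-25)
yy,xx=np.mgrid[183:196,234:248];u=((w*xx).sum()/w.sum(),(w*yy).sum()/w.sum());a=atz(t,u,15)[:2]-O;print(u,a@ax,a@ay,w)
q=shot("side");c=q["frame"].astype(int)[280:300,300:325];w=np.clip(c[...,0]-c[...,1]-15,0,None);print(w)
E
```

```text
191 340 -30.3 39.9
245 340 -33.2 19.3
218 340 -31.7 29.6
240 300 -17.6 19.2
186 375 -43.4 43.5
249 375 -46.8 19.5
pad 5.292751983822346 29.68944590644671
(np.float64(240.29255319148936), np.float64(188.86702127659575)) 5.021224796500987 30.397963365824058 [[ 0  0  0  0  0  0  0  0  0  0  0  0  0  0]
 [ 0  0  0  0  0  0  0  0  0  0  0  0  0  0]
 [ 0  0  0  0  0  0  0  0  0  0  0  0  0  0]
 [ 0  0  0  0  0  0  0  0  0  0  0  0  0  0]
 [ 0  0  0  0  0  0  0  0  0  0  0  0  0  0]
 [ 0  0  0  0  0  7 30 25  0  0  0  0  0  0]
 [ 0  0  0  0  0 16 37 35  1  0  0  0  0  0]
 [ 0  0  0  0  0  0 21 16  0  0  0  0  0  0]
 [ 0  0  0  0  0  0  0  0  0  0  0  0  0  0]
 [ 0  0  0  0  0  0  0  0  0  0  0  0  0  0]
 [ 0  0  0  0  0  0  0  0  0  0  0  0  0  0]
 [ 0  0  0  0  0  0  0  0  0  0  0  0  0  0]
 [ 0  0  0  0  0  0  0  0  0  0  0  0  0  0]]
[[0 0 0 0 0 0 0 0 0 0 0 0 0 0 0 0 0 0 0 0 0 0 0 0 0]
 [0 0 0 0 0 0 0 0 0 0 0 0 0 0 0 0 0 0 0 0 0 0 0 0 0]
 [0 0 0 0 0 0 0 0 0 0 0 0 0 0 0 0 0 0 0 0 0 0 0 0 0]
 [0 0 0 0 0 0 0 0 0 0 0 0 0 0 0 0 0 0 0 0 0 0 0 0 0]
 [0 0 0 0 0 0 0 0 0 0 0 0 0 0 0 0 0 0 0 0 0 0 0 0 0]
 [0 0 0 0 0 0 0 0 0 0 0 0 0 0 0 0 0 0 0 0 0 0 0 0 0]
 [0 0 0 0 0 0 0 0 0 0 0 0 0 0 0 0 0 0 0 0 0 0 0 0 0]
 [0 0 0 0 0 0 0 0 0 0 0 0 0 0 0 0 0 0 0 0 0 0 0 0 0]
 [0 0 0 0 0 0 0 0 0 0 0 0 0 8 8 0 0 0 0 0 0 0 0 0 0]
 [0 0 0 0 0 0 0 0 0 0 0 0 2 8 6 0 0 0 0 0 0 0 0 0 0]
 [0 0 0 0 0 0 0 0 0 0 0 0 0 0 0 0 0 0 0 0 0 0 0 0 0]
 [0 0 0 0 0 0 0 0 0 0 0 0 0 0 0 0 0 0 0 0 0 0 0 0 0]
 [0 0 0 0 0 0 0 0 0 0 0 0 0 0 0 0 0 0 0 0 0 0 0 0 0]
 [0 0 0 0 0 0 0 0 0 0 0 0 0 0 0 0 0 0 0 0 0 0 0 0 0]
 [0 0 0 0 0 0 0 0 0 0 0 0 0 0 0 0 0 0 0 0 0 0 0 0 0]
 [0 0 0 0 0 0 0 0 0 0 0 0 0 0 0 0 0 0 0 0 0 0 0 0 0]
 [0 0 0 0 0 0 0 0 0 0 0 0 0 0 0 0 0 0 0 0 0 0 0 0 0]
 [0 0 0 0 0 0 0 0 0 0 0 0 0 0 0 0 0 0 0 0 0 0 0 0 0]
 [0 0 0 0 0 0 0 0 0 0 0 0 0 0 0 0 0 0 0 0 0 0 0 0 0]
 [0 0 0 0 0 0 0 0 0 0 0 0 0 0 0 0 0 0 0 0 0 0 0 0 0]]
```

Request:
{"method": "arm_command", "body": {
  "rows": [
    {"grip": 0, "linear": [1, -0.6, 0], "rot": [0, 0, 0]},
    {"grip": 0, "linear": [1, -0.6, 4], "rot": [0, 0, 0]},
    {"grip": 0, "linear": [1, -0.6, 8], "rot": [0, 0, 0]},
    {"grip": 0, "linear": [1, -0.6, 10], "rot": [0, 0, 0]},
    {"grip": 0, "linear": [1, -0.6, 12], "rot": [0, 0, 0]},
    {"grip": 0, "linear": [1, -0.6, 12], "rot": [0, 0, 0]}
  ]
}}

```text
clock: 9.3
position: [522.5, 230.1, 32.0]
ee_rot: [0.998, 0.061, -0.003, -0.001]
contact_force: [-0.2, -0.8, -0.8]
gripper_width: 23.1
grasp_force: 59.4
```

Request:
{"method": "arm_command", "body": {
  "rows": [
    {"grip": 0, "linear": [0, 0, 1], "rot": [0, 0, 0]},
    {"grip": 0, "linear": [0, 0, 2], "rot": [0, 0, 0]},
    {"grip": 0, "linear": [0, 0, 2.6], "rot": [0, 0, 0]},
    {"grip": 0, "linear": [0, 0, 2.6], "rot": [0, 0, 0]}
  ]
}}

```text
clock: 9.8
position: [522.6, 230.2, 30.0]
ee_rot: [0.998, 0.061, -0.003, -0.001]
contact_force: [-1.8, -0.1, 2.8]
gripper_width: 23.4
grasp_force: 59.9
```

Request:
{"method": "arm_command", "body": {
  "rows": [
    {"grip": 0, "linear": [0, 0, 0.5], "rot": [0, 0, 0]},
    {"grip": 0, "linear": [0, 0, 0.8], "rot": [0, 0, 0]},
    {"grip": 0, "linear": [0, 0, 0.8], "rot": [0, 0, 0]}
  ]
}}

```text
clock: 10.18
position: [522.6, 230.2, 29.9]
ee_rot: [0.998, 0.061, -0.002, -0.001]
contact_force: [-4.2, -0.8, 8.7]
gripper_width: 23.2
grasp_force: 60.5
```

```bash
python3 - <<'E'
from h import *
q=shot("side");s=arm.read_state();P=np.array(s["position"]);print(P.round(1),s["contact_force"],s["wrist_torque"])
b=proj(q,P);x,y=int(b[0]-40),int(b[1]-30)
print(x,y);cv2.imwrite("pics/c5.png",cv2.resize(q["frame"][y:y+60,x:x+80,::-1],None,fx=9,fy=9,interpolation=cv2.INTER_CUBIC))
E
```

```text
[522.6 230.2  29.9] [-4.69964599  0.01659994  8.01387999] [-0.19733279  0.76671109  0.01280433]
271 254
```

View pics/c5.png

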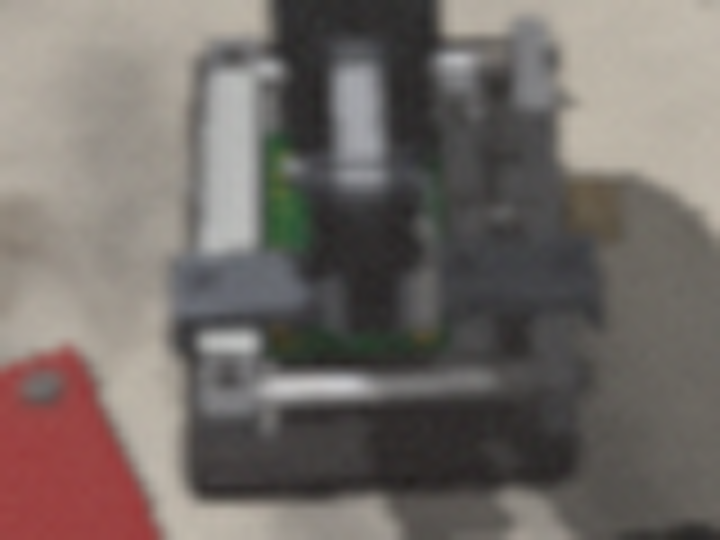

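The side view shows the strap lying over both supports, with ends at crop x 172 and 600, each just past the rear jaw and front rail. The −x force suggests the front lip is touching, so I'll ease off slightly.

Request:
{"method": "arm_command", "body": {
  "rows": [
    {"grip": 0, "linear": [0, 0, -0.8], "rot": [0, 0, 0]},
    {"grip": 0, "linear": [-0.8, 0, -0.8], "rot": [0, 0, 0]},
    {"grip": 0, "linear": [-0.8, 0, -0.4], "rot": [0, 0, 0]},
    {"grip": 0, "linear": [-0.8, 0, -0.4], "rot": [0, 0, 0]}
  ]
}}

```text
clock: 10.72
position: [522.5, 230.3, 29.8]
ee_rot: [0.998, 0.061, -0.002, -0.001]
contact_force: [-0.1, -1.6, 5.8]
gripper_width: 22.5
grasp_force: 60.2
```

Request:
{"method": "arm_command", "body": {
  "rows": [
    {"grip": 0, "linear": [0, 0, -0.3], "rot": [0, 0, 0]},
    {"grip": 0.3, "linear": [0, 0, -0.3], "rot": [0, 0, 0]},
    {"grip": 0.4, "linear": [0, 0, -0.3], "rot": [0, 0, 0]},
    {"grip": 0.5, "linear": [0, 0, -0.3], "rot": [0, 0, 0]},
    {"grip": 0.5, "linear": [0, 0, -0.3], "rot": [0, 0, 0]}
  ]
}}

```text
clock: 11.35
position: [521.7, 230.0, 29.2]
ee_rot: [0.998, 0.061, -0.003, -0.001]
contact_force: [0.5, 0.4, 0.0]
gripper_width: 42.8
grasp_force: 0.0
```

Request:
{"method": "arm_command", "body": {
  "rows": [
    {"grip": 0.5, "linear": [0, 0, -10], "rot": [0, 0, 0]},
    {"grip": 0.5, "linear": [0, 0, -35], "rot": [0, 0, 0]},
    {"grip": 0.5, "linear": [0, 0, -40], "rot": [0, 0, 0]},
    {"grip": 0.5, "linear": [0, 0, -40], "rot": [0, 0, 0]}
  ]
}}

```text
clock: 11.85
position: [522.0, 230.1, 69.9]
ee_rot: [0.998, 0.061, -0.002, -0.001]
contact_force: [0.0, 0.3, -0.6]
gripper_width: 42.7
grasp_force: 0.0
```

```bash
python3 - <<'E'
from h import *
s=arm.read_state();print(np.round(s["joints"],2))
go((521,230,70),7);go((521,230,70),97)
E
```

```text
[ 0.7   0.46 -0.32 -0.01 -0.79  1.  ]
pos [522.  230.1  69.9] lin [-1.  -0.  -0.1] rot [-0.0023  0.0044 -0.0001]
pos [522.  230.1  69.9] lin [-1.  -0.  -0.1] rot [0.0017 0.0053 1.5707]
```

Request:
{"method": "arm_command", "body": {
  "rows": [
    {"grip": 0.5, "linear": [0, 0, 0], "rot": [0.002, 0.005, 1.5707]},
    {"grip": 0.5, "linear": [0, 0, 0], "rot": [0.002, 0.005, 1.5707]},
    {"grip": 0.5, "linear": [0, 0, 0], "rot": [0.002, 0.005, 1.5707]},
    {"grip": 0.5, "linear": [0, 0, 0], "rot": [0.002, 0.005, 1.5707]},
    {"grip": 0.5, "linear": [0, 0, 0], "rot": [0.002, 0.005, 1.5707]},
    {"grip": 0.5, "linear": [0, 0, 0], "rot": [0.002, 0.005, 1.5707]},
    {"grip": 0.5, "linear": [0, 0, 0], "rot": [0.002, 0.005, 1.5707]},
    {"grip": 0.5, "linear": [0, 0, 0], "rot": [0.002, 0.005, 1.5707]},
    {"grip": 0.5, "linear": [0, 0, 0], "rot": [0.002, 0.005, 1.5707]},
    {"grip": 0.5, "linear": [0, 0, 0], "rot": [0.002, 0.005, 1.5707]}
  ]
}}

```text
clock: 13.1
position: [521.5, 229.6, 68.5]
ee_rot: [0.749, -0.662, -0.0, 0.001]
contact_force: [-0.0, 0.0, -0.2]
gripper_width: 42.6
grasp_force: 0.0
```

```bash
python3 - <<'E'
from h import *
go((521.0,230,39),97)
q=shot("side");b=proj(q,(520,230,54));x,y=int(b[0]-30),int(b[1]-30)
E
```

```text
pos [521.5 229.6  68.5] lin [-0.5  0.4 29.5] rot [ 0.0024 -0.0012  0.0008]
```

Request:
{"method": "arm_command", "body": {
  "rows": [
    {"grip": 0.5, "linear": [0, 1, 20], "rot": [0.002, -0.001, 0]},
    {"grip": 0.5, "linear": [0, 1, 29], "rot": [0.002, -0.001, 0]},
    {"grip": 0.5, "linear": [0, 1, 29], "rot": [0.002, -0.001, 0]},
    {"grip": 0.4, "linear": [0, 1, 29], "rot": [0.002, -0.001, 0]},
    {"grip": 0.35, "linear": [0, 1, 29], "rot": [0.002, -0.001, 0]},
    {"grip": 0.32, "linear": [0, 1, 29], "rot": [0.002, -0.001, 0]},
    {"grip": 0.29, "linear": [0, 1, 29], "rot": [0.002, -0.001, 0]},
    {"grip": 0.29, "linear": [0, 1, 29], "rot": [0.002, -0.001, 0]}
  ]
}}

```text
clock: 14.15
position: [521.0, 229.9, 40.6]
ee_rot: [0.749, -0.663, 0.0, -0.001]
contact_force: [0.4, 0.6, 0.4]
gripper_width: 24.5
grasp_force: 0.1
```

Request:
{"method": "arm_command", "body": {
  "rows": [
    {"grip": 0.4, "linear": [0, 0, 0], "rot": [0, 0, 0]},
    {"grip": 0.6, "linear": [0, 0, -5], "rot": [0, 0, 0]},
    {"grip": 0.6, "linear": [0, 0, -50], "rot": [0, 0, 0]},
    {"grip": 0.6, "linear": [0, 0, -110], "rot": [0, 0, 0]},
    {"grip": 0.6, "linear": [0, 0, -160], "rot": [0, 0, 0]},
    {"grip": 0.6, "linear": [0, 0, -160], "rot": [0, 0, 0]}
  ]
}}

```text
clock: 14.9
position: [523.1, 231.2, 206.1]
ee_rot: [0.749, -0.662, 0.002, -0.006]
contact_force: [0.0, 0.4, -1.1]
gripper_width: 51.5
grasp_force: 0.0
```

```bash
python3 - <<'E'
from h import *
go((488.5,6.5,200),97)
E
```

```text
pos [523.1 231.2 206.1] lin [218.8  62.    4.1] rot [-0.0115  0.0059  0.0007]
```

Request:
{"method": "arm_command", "body": {
  "rows": [
    {"grip": 0.6, "linear": [57, 16, 0], "rot": [0, 0, 0]},
    {"grip": 0.6, "linear": [114, 32, 0], "rot": [0, 0, 0]},
    {"grip": 0.6, "linear": [171, 48, 0], "rot": [0, 0, 0]},
    {"grip": 0.6, "linear": [218, 61.5, 0], "rot": [0, 0, 0]},
    {"grip": 0.6, "linear": [218, 61.5, 0], "rot": [0, 0, 0]},
    {"grip": 0.6, "linear": [218, 61.5, 0], "rot": [0, 0, 0]}
  ]
}}

```text
clock: 15.65
position: [486.3, 5.9, 200.0]
ee_rot: [0.749, -0.663, 0.0, -0.001]
contact_force: [-0.2, -0.2, 0.0]
gripper_width: 51.3
grasp_force: 0.0
```

```bash
python3 - <<'E'
from h import *
go((488.5,6.5,95),97)
t=shot("top");q=shot("side")
def cr(p,c,w,h,k):
    x,y=int(c[0]-w/2),int(c[1]-h/2);print(x,y);return cv2.resize(p["frame"][y:y+h,x:x+w,::-1],None,fx=k,fy=k,interpolation=cv2.INTER_CUBIC)
cv2.imwrite("pics/c6.png",np.hstack([cr(t,proj(t,(521,205,30)),80,100,5),cr(q,proj(q,(488,6,140)),80,100,5)]))
E
```

```text
pos [486.3   5.9 200. ] lin [ -0.3  -2.1 105. ] rot [-0.001   0.0007 -0.0003]
209 138
292 136
```

View pics/c6.png

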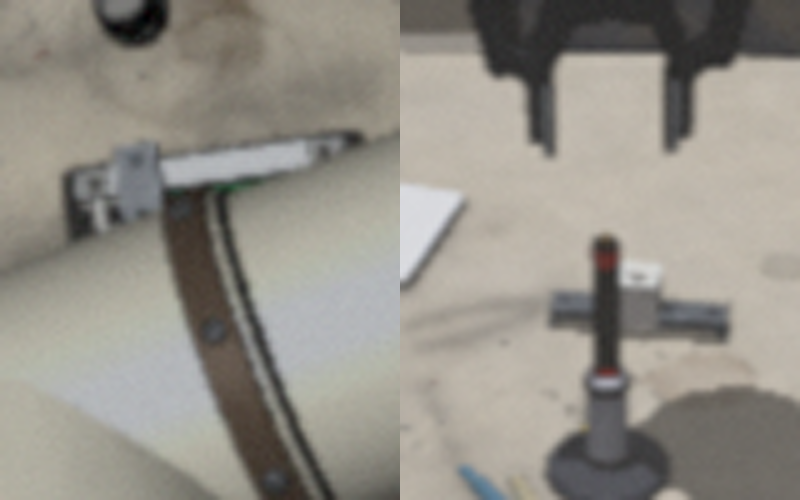

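The side view shows the fingers straddling the probe, with inner edges at crop x 553 and 665 and the probe at 605. It sits about 2 mm toward +x, which matches the estimate, so I'll descend and centre on it.

Request:
{"method": "arm_command", "body": {
  "rows": [
    {"grip": 0.6, "linear": [0, -2.3, 30], "rot": [0, 0, 0]},
    {"grip": 0.6, "linear": [0, -2.3, 75], "rot": [0, 0, 0]},
    {"grip": 0.5, "linear": [0, -2.3, 105], "rot": [0, 0, 0]},
    {"grip": 0.4, "linear": [0, -2.3, 110], "rot": [0, 0, 0]},
    {"grip": 0.3, "linear": [0, -2.3, 110], "rot": [0, 0, 0]},
    {"grip": 0.24, "linear": [0, -2.3, 110], "rot": [0, 0, 0]},
    {"grip": 0.2, "linear": [0, -2.3, 110], "rot": [0, 0, 0]},
    {"grip": 0.18, "linear": [0, -2.3, 110], "rot": [0, 0, 0]},
    {"grip": 0.18, "linear": [0, -2.3, 110], "rot": [0, 0, 0]}
  ]
}}

```text
clock: 16.88
position: [488.9, 6.2, 90.6]
ee_rot: [0.749, -0.663, 0.0, -0.001]
contact_force: [0.4, 0.5, -0.1]
gripper_width: 15.5
grasp_force: 0.0
```

Request:
{"method": "arm_command", "body": {
  "rows": [
    {"grip": 0.5, "linear": [0, 0, 0], "rot": [0, 0, 0]},
    {"grip": 0.6, "linear": [0, 0, 0], "rot": [0, 0, 0]},
    {"grip": 0.6, "linear": [0, 0, 0], "rot": [0, 0, -1.5708]},
    {"grip": 0.6, "linear": [0, 0, 0], "rot": [0, 0, -1.5708]},
    {"grip": 0.6, "linear": [0, 0, 0], "rot": [0, 0, -1.5708]},
    {"grip": 0.6, "linear": [0, 0, 0], "rot": [0, 0, -1.5708]},
    {"grip": 0.6, "linear": [0, 0, 0], "rot": [0, 0, -1.5708]},
    {"grip": 0.6, "linear": [0, 0, 0], "rot": [0, 0, -1.5708]},
    {"grip": 0.6, "linear": [0, 0, 0], "rot": [0, 0, -1.5708]},
    {"grip": 0.6, "linear": [0, 0, 0], "rot": [0, 0, -1.5708]}
  ]
}}

```text
clock: 18.12
position: [488.8, 6.2, 90.2]
ee_rot: [1.0, 0.029, 0.001, -0.0]
contact_force: [-0.2, -0.0, -0.2]
gripper_width: 51.3
grasp_force: 0.0
```

Request:
{"method": "arm_command", "body": {
  "rows": [
    {"grip": 0.6, "linear": [0, 0, 0], "rot": [0, 0, -0.15]},
    {"grip": 0.6, "linear": [0, 0, 0], "rot": [0, 0, -0.15]},
    {"grip": 0.6, "linear": [0, 0, 0], "rot": [0, 0, -0.15]}
  ]
}}

```text
clock: 18.5
position: [488.8, 6.2, 90.2]
ee_rot: [0.995, 0.1, 0.001, -0.0]
contact_force: [-0.6, -0.2, 0.4]
gripper_width: 51.5
grasp_force: 0.0
```

```bash
python3 - <<'E'
from h import *
go((488.9,6.2,90.5),7)
E
```

```text
pos [488.8   6.2  90.2] lin [ 0.1  0.1 -0.3] rot [-0.0006 -0.0013  0.0772]
```

Request:
{"method": "arm_command", "body": {
  "rows": [
    {"grip": 0.4, "linear": [0.1, 0, 0], "rot": [0, -0.001, 0.077]},
    {"grip": 0.4, "linear": [0.1, 0, 0], "rot": [0, -0.001, 0.077]},
    {"grip": 0.3, "linear": [0.1, 0, 0], "rot": [0, -0.001, 0.077]},
    {"grip": 0.2, "linear": [0.1, 0, 0], "rot": [0, -0.001, 0.077]},
    {"grip": 0, "linear": [0.1, 0, 0], "rot": [0, -0.001, 0.077]},
    {"grip": 0, "linear": [0.1, 0, 0], "rot": [0, -0.001, 0.077]},
    {"grip": 0, "linear": [0.1, 0, 0], "rot": [0, -0.001, 0.077]},
    {"grip": 0, "linear": [0.1, 0, 0], "rot": [0, -0.001, 0.077]}
  ]
}}

```text
clock: 19.5
position: [488.9, 6.3, 90.3]
ee_rot: [0.998, 0.062, 0.0, -0.0]
contact_force: [0.1, 0.0, 0.6]
gripper_width: 13.0
grasp_force: 58.4
```

Request:
{"method": "arm_command", "body": {
  "rows": [
    {"grip": 0, "linear": [0, 0, -5], "rot": [0, 0, 0]},
    {"grip": 0, "linear": [0, 0, -25], "rot": [0, 0, 0]},
    {"grip": 0, "linear": [0, 0, -60], "rot": [0, 0, 0]},
    {"grip": 0, "linear": [0, 0, -95], "rot": [0, 0, 0]},
    {"grip": 0, "linear": [0, 0, -110], "rot": [0, 0, 0]},
    {"grip": 0, "linear": [0, 0, -110], "rot": [0, 0, 0]},
    {"grip": 0, "linear": [0, 0, -110], "rot": [0, 0, 0]}
  ]
}}

```text
clock: 20.38
position: [488.2, 6.0, 199.4]
ee_rot: [0.998, 0.062, -0.001, -0.0]
contact_force: [0.9, 0.1, -0.3]
gripper_width: 12.9
grasp_force: 58.4
```

```bash
python3 - <<'E'
from h import *
go((520.9,230.0,200),7)
E
```

```text
pos [488.2   6.  199.4] lin [  60.2 -218.2   -0.6] rot [-0.0007  0.0014  0.002 ]
```

Request:
{"method": "arm_command", "body": {
  "rows": [
    {"grip": 0, "linear": [12, -44, 0], "rot": [0, 0, 0]},
    {"grip": 0, "linear": [25, -91, 0], "rot": [0, 0, 0]},
    {"grip": 0, "linear": [38, -138, 0], "rot": [0, 0, 0]},
    {"grip": 0, "linear": [50, -182, 0], "rot": [0, 0, 0]},
    {"grip": 0, "linear": [57, -207, 0], "rot": [0, 0, 0]},
    {"grip": 0, "linear": [60, -218, 0], "rot": [0, 0.001, 0.002]},
    {"grip": 0, "linear": [60, -218, 20], "rot": [0, 0.001, 0.002]},
    {"grip": 0, "linear": [60, -218, 45], "rot": [0, 0.001, 0.002]},
    {"grip": 0, "linear": [60, -218, 55], "rot": [0, 0.001, 0.002]},
    {"grip": 0, "linear": [60, -218, 55], "rot": [0, 0.001, 0.002]}
  ]
}}

```text
clock: 21.62
position: [521.2, 229.1, 145.0]
ee_rot: [0.998, 0.061, 0.0, 0.0]
contact_force: [-0.0, -0.0, 0.3]
gripper_width: 12.7
grasp_force: 58.5
```

```bash
python3 - <<'E'
from h import *
q=shot("side")
go((520.9,230.0,135),7)
b=proj(q,(521,230,70));x,y=int(b[0]-40),int(b[1]-30)
print(x,y);cv2.imwrite("pics/c7.png",cv2.resize(q["frame"][y:y+60,x:x+80,::-1],None,fx=9,fy=9,interpolation=cv2.INTER_CUBIC))
E
```

```text
pos [521.7 229.6 145.9] lin [-0.8 -0.5 10.9] rot [-0.0005 -0.0018 -0.0001]
271 241
```

View pics/c7.png

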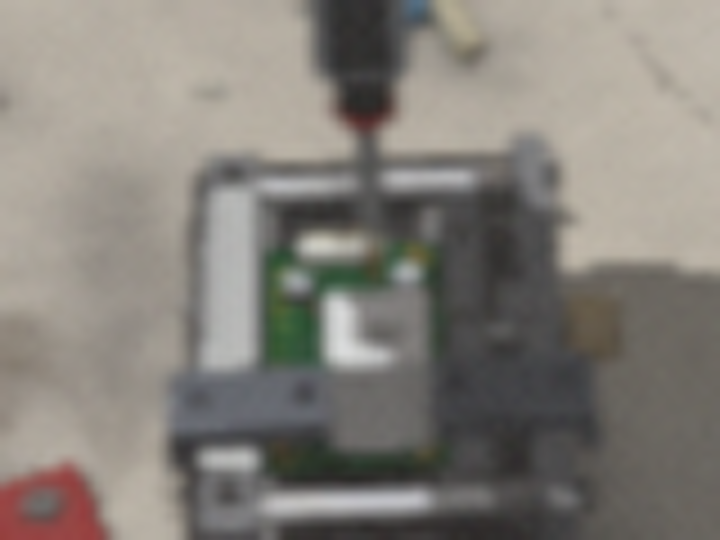

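The side view shows the bridge seated, with the bore mouth at crop (380,325). The probe's line runs from (368,130) to (374,230) and extrapolates to the bore, so I'll go down carefully.

Request:
{"method": "arm_command", "body": {
  "rows": [
    {"grip": 0, "linear": [-0.6, -0.4, 5], "rot": [0, -0.001, 0]},
    {"grip": 0, "linear": [-0.6, -0.4, 10], "rot": [0, -0.001, 0]},
    {"grip": 0, "linear": [-0.6, -0.4, 15], "rot": [0, -0.001, 0]},
    {"grip": 0, "linear": [-0.6, -0.4, 20], "rot": [0, -0.001, 0]},
    {"grip": 0, "linear": [-0.6, -0.4, 24], "rot": [0, -0.001, 0]},
    {"grip": 0, "linear": [-0.6, -0.4, 24], "rot": [0, -0.001, 0]}
  ]
}}

```text
clock: 22.42
position: [520.5, 230.2, 120.9]
ee_rot: [0.998, 0.061, -0.0, -0.0]
contact_force: [-0.2, 0.0, 0.4]
gripper_width: 12.9
grasp_force: 58.5
```

```bash
python3 - <<'E'
from h import *
go((520.9,230.0,112),7)
E
```

```text
pos [520.5 230.2 120.9] lin [0.3 0.2 8.9] rot [-0.0001  0.0005  0.0004]
```

Request:
{"method": "arm_command", "body": {
  "rows": [
    {"grip": 0, "linear": [0.3, 0.2, 2], "rot": [0, 0, 0]},
    {"grip": 0, "linear": [0.3, 0.2, 4], "rot": [0, 0, 0]},
    {"grip": 0, "linear": [0.3, 0.2, 6], "rot": [0, 0, 0]},
    {"grip": 0, "linear": [0.3, 0.2, 8], "rot": [0, 0, 0]},
    {"grip": 0, "linear": [0.3, 0.2, 10], "rot": [0, 0, 0]},
    {"grip": 0, "linear": [0.3, 0.2, 10], "rot": [0, 0, 0]}
  ]
}}

```text
clock: 23.18
position: [521.0, 230.1, 111.2]
ee_rot: [0.998, 0.061, -0.0, -0.0]
contact_force: [-0.2, -0.2, -0.4]
gripper_width: 13.4
grasp_force: 58.5
```

Request:
{"method": "arm_command", "body": {
  "rows": [
    {"grip": 0, "linear": [0, 0, 2], "rot": [0, 0, 0]},
    {"grip": 0, "linear": [0, 0, 5], "rot": [0, 0, 0]},
    {"grip": 0, "linear": [0, 0, 8], "rot": [0, 0, 0]},
    {"grip": 0, "linear": [0, 0, 11], "rot": [0, 0, 0]},
    {"grip": 0, "linear": [0, 0, 14], "rot": [0, 0, 0]},
    {"grip": 0, "linear": [0, 0, 16], "rot": [0, 0, 0]},
    {"grip": 0, "linear": [0, 0, 16], "rot": [0, 0, 0]},
    {"grip": 0, "linear": [0, 0, 16], "rot": [0, 0, 0]}
  ]
}}

```text
clock: 24.18
position: [521.1, 230.2, 95.5]
ee_rot: [0.998, 0.061, 0.0, -0.0]
contact_force: [0.4, 0.6, 0.1]
gripper_width: 13.1
grasp_force: 58.5
```

```bash
python3 - <<'E'
from h import *
for _ in range(6):
    shot("side");s=arm.read_state();print(np.round(s["position"],2),np.round(s["contact_force"],2))
E
```

```text
[521.15 230.23  95.54] [-0.54  0.25 -0.16]
[521.15 230.24  95.55] [ 0.57  0.26 -1.58]
[521.13 230.23  95.55] [-1.23 -0.53 -0.49]
[521.14 230.22  95.54] [-0.65  0.79 -0.02]
[521.11 230.19  95.52] [-0.64  0.43 -1.09]
[521.09 230.19  95.5 ] [ 0.03 -0.09 -1.68]
```

Request:
{"method": "arm_command", "body": {
  "rows": [
    {"grip": 0, "linear": [0, 0, 1], "rot": [0, 0, 0]},
    {"grip": 0, "linear": [0, 0, 2], "rot": [0, 0, 0]},
    {"grip": 0, "linear": [0, 0, 2.7], "rot": [0, 0, 0]},
    {"grip": 0, "linear": [0, 0, 2.7], "rot": [0, 0, 0]}
  ]
}}

```text
clock: 24.98
position: [521.0, 230.1, 92.6]
ee_rot: [0.998, 0.061, 0.0, -0.0]
contact_force: [0.3, -0.1, -0.6]
gripper_width: 12.9
grasp_force: 58.5
```

```bash
cat > f.py <<'E'
from h import *
import sys
F=[]
for _ in range(int(sys.argv[1])):
    shot("side");s=arm.read_state();F.append(list(s["position"])+list(s["contact_force"]))
F=np.array(F);print(F.mean(0).round(2),F.std(0).round(2)/len(F)**.5)
E
python3 f.py 20
```

```text
[ 5.2107e+02  2.3018e+02  9.2730e+01  5.0000e-02 -4.0000e-02 -3.6000e-01] [0.00223607 0.00447214 0.00447214 0.10956733 0.1185116  0.14758049]
```

Request:
{"method": "arm_command", "body": {
  "rows": [
    {"grip": 0, "linear": [0, 0, 1], "rot": [0, 0, 0]},
    {"grip": 0, "linear": [0, 0, 2], "rot": [0, 0, 0]},
    {"grip": 0, "linear": [0, 0, 3], "rot": [0, 0, 0]},
    {"grip": 0, "linear": [0, 0, 3], "rot": [0, 0, 0]}
  ]
}}

```text
clock: 26.48
position: [521.1, 230.2, 89.7]
ee_rot: [0.998, 0.061, 0.0, -0.0]
contact_force: [0.1, -0.4, 0.7]
gripper_width: 13.2
grasp_force: 58.6
```

```bash
python3 f.py 20
```

```text
[ 5.2110e+02  2.3021e+02  8.9770e+01 -1.5000e-01 -5.0000e-02  4.2000e-01] [0.00447214 0.00223607 0.0067082  0.12521981 0.10733126 0.10956733]
```

Request:
{"method": "arm_command", "body": {
  "rows": [
    {"grip": 0, "linear": [0, 0, 1], "rot": [0, 0, 0]},
    {"grip": 0, "linear": [0, 0, 2], "rot": [0, 0, 0]},
    {"grip": 0, "linear": [0, 0, 3], "rot": [0, 0, 0]},
    {"grip": 0, "linear": [0, 0, 3.6], "rot": [0, 0, 0]},
    {"grip": 0, "linear": [0, 0, 3.6], "rot": [0, 0, 0]}
  ]
}}

```text
clock: 28.1
position: [521.1, 230.2, 86.1]
ee_rot: [0.998, 0.061, 0.0, -0.0]
contact_force: [0.3, 0.8, 0.5]
gripper_width: 12.7
grasp_force: 58.6
```

```bash
python3 f.py 50
```

```text
[5.2108e+02 2.3019e+02 8.6130e+01 3.0000e-02 9.0000e-02 1.2700e+00] [0.00282843 0.00141421 0.00282843 0.06929646 0.07495332 0.05798276]
```

```bash
python3 -c "
from h import *
print(job.job_done())"
```

```text
the job is handed in; nothing more can be done
None
```

I've handed the job in. The bridge is seated over the rail and jaw, and the probe is held upright through its bore with the plunger pressed about 5 mm (1.7 N). The tip being on the pad is inferred from the bridge lining up with the pad to about 1 mm, since the guide block hides it; the verdict wasn't reported.

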